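# Discard expired ampoules through the jar's narrow neck

### The job

Drop the two tall plastic ampoules, one after the other, through the narrow neck of the disposal jar so that both end up right down inside it. Leave the short vial standing where it is, and leave the jar standing upright in its place.

Things in the scene. Friction and masses are not known exactly. Their poses are not given: they have to be found in the camera images.
- ampoule_1_center (a point): centre, half-way up, of a plain plastic saline ampoule standing upright on the desk: a slim round bottle-like body 18 mm in diameter, 61 mm tall with a small winged tab on top; z axis up along it. It weighs 10 to 17 g and stands free; it can be gripped across its diameter from any side, anywhere along its height.
- ampoule_2_center (a point): the same point of the second ampoule, which is identical to the first.
- jar_mouth (a point): centre of the round mouth of the disposal jar, in the plane of its rim, z axis up. The jar is a milky translucent plastic jar, loose, 0.6 to 0.95 kg, 170 mm tall: body 110 mm in outer diameter, straight up to 120 mm, then a shoulder narrowing up to 145 mm and a straight narrow neck of 54 mm outer and 45 mm inner diameter with three white beads round it. Its hollow goes down to a floor that is raised to 18 mm in the middle. It is open; there is no lid.
- vial_center (a point): centre, half-way up, of a short glass vial with a crimped cap, 18 mm in diameter and 36 mm tall, standing upright and loose on the desk among the ampoules; z axis up. A bystander.
Not all that is in view belongs to the job. Leave any purple look-alike of the part that bears ampoule_1_center alone. Several things look just like the part that bears vial_center: the one meant starts farthest from the robot's base.

How it is judged:
On the way, in this order (a step that is already met when the one before it is completed fails the run):
1. one ampoule is down inside the jar (((z of ampoule_1_center in the frame of jar_mouth below -0.06 m and horizontal distance between ampoule_1_center and jar_mouth below 0.055 m) or (z of ampoule_2_center in the frame of jar_mouth below -0.06 m and horizontal distance between ampoule_2_center and jar_mouth below 0.055 m))), for 0.2 s.
2. both ampoules are down inside the jar (z of each of ampoule_1_center, ampoule_2_center in the frame of jar_mouth below -0.06 m and horizontal distance between each of ampoule_1_center, ampoule_2_center and jar_mouth below 0.055 m), for 0.2 s.
At the end, for the whole second after the job is handed in: Both ampoules lie in the jar, fed in one after the other, centres over 60 mm below the rim and within 55 mm of its axis; jar upright within 10 degrees, its mouth within 50 mm of its start; the short vial upright within 10 degrees, within 30 mm of its start (all of step 2 and angle between each of jar_mouth, vial_center's own z axis and vertical below 0.17 rad and distance of jar_mouth from where it was at the start of the episode below 0.05 m and distance of vial_center from where it was at the start of the episode below 0.03 m); the robot touches nothing.
It fails at once if the jar is knocked over (angle between jar_mouth's own z axis and vertical above 0.6 rad).
It fails at once if the vial is knocked away or carried off (distance of vial_center from where it was at the start of the episode above 0.06 m).
It also fails if it takes over 54 s, if anything falls off the work surface, if the arm or the gripper's body presses on something with over 40 N, if the wrist force passes 120 N, or if a joint passes its speed limit or range.

### The arm

A 6-joint arm with a two-finger parallel gripper is mounted at the origin on a cart in front of the work surface, level with it; the furniture and walls round the work are solid. World frame = base frame: x ahead of the robot, y to its left, z up, the work surface at z = 0. Lengths are in m, angles in rad, forces in N, time in s.
With the tool pointing down it reaches from about 0.275 to 0.825 m from the base axis. Payload 4.9 kg.
Tool frame: the origin (TCP) lies midway between the tips of the shut fingers; the grasp point (between the pads) lies 19 mm behind it (env.grip_point_offset is the distance from the TCP to the grasp point, in m); z points along the fingers, x is the direction in which the jaws open and shut, and the axes are right-handed (so a half turn about z gives the same grasp; the last joint's range is limited). The gripper opens to 85 mm and grips with 20 to 120 N. Pads are 22 mm wide; open, the fingers measure 114 mm over their backs; the gripper's body (76 mm by 85 mm) begins 54 mm behind the grasp point. The pads swing forward as they close: fully open they stand 13 mm farther back than shut.
Start: joints at [-1.253, 0.326, -0.193, 1.052, 0, 1.437], TCP at [0.24, -0.495, 0.193] pointing down, gripper open.
Joint ranges: [-2.65, 2.65], [-0.97, 1.79], [-1.3, 1.35], [-1.93, 2.1], [-1.47, 1.37], [-3.14, 3.14]. Speed limits (rad/s): [2.57, 2.57, 3.14, 3.14, 3.14, 3.14].

### API

Orientations are given as [roll, pitch, yaw] about the fixed x, y, z axes, in that order (R = Rz(yaw) Ry(pitch) Rx(roll)).
In Python, from cell import env gives the robot as it stands. Calls block until the motion is done:
- env.movep(position, orientation): joint-space move of the TCP to a pose.
- env.movel(position, orientation=None, vel=0.15, threshold=None): straight line of the TCP; orientation=None keeps the orientation; vel is the mean speed in m/s. With threshold (N) it stops when the force on the tool has changed by that much, and returns True; else False.
- env.set_joints(angles): joint-space move.
- env.open_gripper() and env.close(strength=None): open the fingers fully, or close them until they stop; strength is the grip in N (None keeps the last).
- env.pause(seconds).
- env.solve_ik(position, orientation): joint angles nearest the present ones, or None.
- env.snapshot(name): name is "side" or "top"; returns the picture (384x512x3 uint8, blue, green, red); there is no depth.
- env.camera_model(name): a dict with "mtx" (3x3 intrinsics, pixels), "k1" (the pictures are not rectified: a ray, as slopes to the right and down, at radius r is drawn at 1 + k1 r^2 times it, then the intrinsics apply), "cam_to_world" (4x4, takes a point from camera to world coordinates). Camera axes: x right, y up, looking along -z (the intrinsics and any distortion apply to the point x, -y, -z); pixel columns grow to the right and rows downward; lengths in m; the calibration is good to about 2 mm. A picture is of the moment at which its call begins. camera_model takes no time and is no camera call.
A pose or a line that the arm cannot do raises env.Unreachable and nothing moves.
- env.close_job(): hands the job in, once; it reports no verdict.
Readings, each from a call of its own:
- env.read_t(): time.
- env.read_qpos(): joint angles.
- env.read_qvel(): joint speeds.
- env.read_tau(): joint torques, N m.
- env.read_ee_pos(): TCP position.
- env.read_orientation(): TCP orientation.
- env.read_wrist_force(): force on the tool from outside, world axes, zero at the start.
- env.read_ft_torque(): the same for the moment, N m.
- env.read_grip_width(): opening from 0.0 (shut) to 1.0 (fully open).
Only numpy, scipy, OpenCV 4.12 (cv2) and the standard library are available. Lean on these libraries where they do the work, as an engineer would, in place of code of your own. Each camera call takes 0.05 s, during which the arm holds its last target. There are 200 camera calls.

## Working session

There is one attempt and no reset: what is moved stays moved. The work goes in short steps, each a Python script; the robot and the scene stay as the last script left them, time stands still between calls to the robot, and variables do not carry over. Pictures are saved under pics/ and viewed, about 8 in all and at most 12, crops included, and the job is handed in when it is done.

```bash
mkdir -p pics; cat > h.py <<'E'
import numpy as np, cv2
from cell import env
def ray(cam,u,v):
    m=env.camera_model(cam);K=np.array(m["mtx"]);T=np.array(m["cam_to_world"])
    xd=(u-K[0,2])/K[0,0];yd=(v-K[1,2])/K[1,1]
    x,y=xd,yd
    for _ in range(20):
        s=1+m["k1"]*(x*x+y*y);x,y=xd/s,yd/s
    return T[:3,3],T[:3,:3]@np.array([x,-y,-1.])
def plane(cam,u,v,z):
    o,d=ray(cam,u,v);return o+d*(z-o[2])/d[2]
def proj(cam,p):
    m=env.camera_model(cam);K=np.array(m["mtx"]);T=np.array(m["cam_to_world"])
    c=T[:3,:3].T@(np.asarray(p)-T[:3,3]);x,y=c[0]/-c[2],-c[1]/-c[2]
    s=1+m["k1"]*(x*x+y*y);return K[0,0]*x*s+K[0,2],K[1,1]*y*s+K[1,2]
E
python3 - <<'E'
from h import *
for c in("side","top"):
    cv2.imwrite(f"pics/{c}0.png",env.snapshot(c));m=env.camera_model(c);print(c,np.round(m["mtx"],1).tolist(),m["k1"],np.round(m["cam_to_world"],3).tolist())
a=cv2.imread("pics/side0.png");b=cv2.imread("pics/top0.png")
print(env.read_t(),env.grip_point_offset,env.read_orientation())
E
```

```text
side [[359.9, 0.0, 261.5], [0.0, 359.9, 198.6], [0.0, 0.0, 1.0]] -0.09108275169967239 [[0.98, 0.059, -0.192, 0.386], [-0.2, 0.368, -0.908, -0.669], [0.018, 0.928, 0.373, 0.426], [0.0, 0.0, 0.0, 1.0]]
top [[354.0, 0.0, 257.9], [0.0, 354.0, 193.9], [0.0, 0.0, 1.0]] -0.03747875256595466 [[0.004, 0.978, -0.207, 0.376], [-1.0, 0.006, 0.006, 0.121], [0.007, 0.207, 0.978, 0.953], [0.0, 0.0, 0.0, 1.0]]
0.1 0.0187 [-3.14136085e+00  1.50314706e-03 -1.11902241e+00]
```

View pics/top0.png

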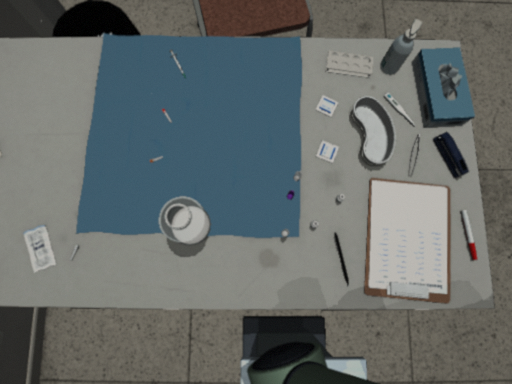

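View pics/side0.png

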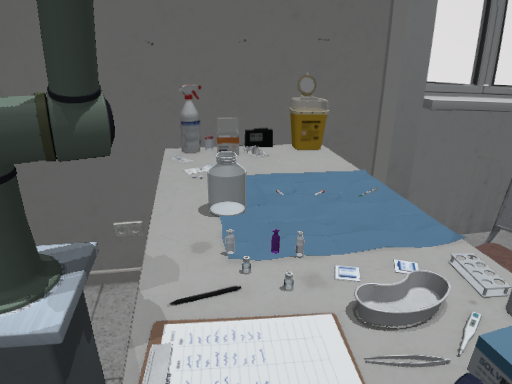

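Top view: the jar is near (183,217), clear ampoules near (284,233) and (297,176), purple one at (291,195), vials at (314,225) and (340,198). In the side view the ampoules are at (230,243) and (300,245), the vials at (246,265) and (288,282), and the jar neck at (227,160). I'll zoom in next.

```bash
python3 - <<'E'
import cv2,numpy as np
a=cv2.imread("pics/side0.png");b=cv2.imread("pics/top0.png")
z=lambda i,x,y,w,h,s:cv2.resize(i[y:y+h,x:x+w],None,fx=s,fy=s,interpolation=cv2.INTER_CUBIC)
# top: 265..345 x 160..250 ; side: 215..315 x 220..300 ; jars
t=z(b,265,165,80,75,4);s=z(a,215,225,100,75,4)
t2=z(b,150,190,80,70,4);s2=z(a,190,145,100,75,4)[:280]
cv2.imwrite("pics/z0.png",np.vstack([np.hstack([t,s]),np.hstack([t2,s2])]))
E
```

```text
(no output)
```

View pics/z0.png

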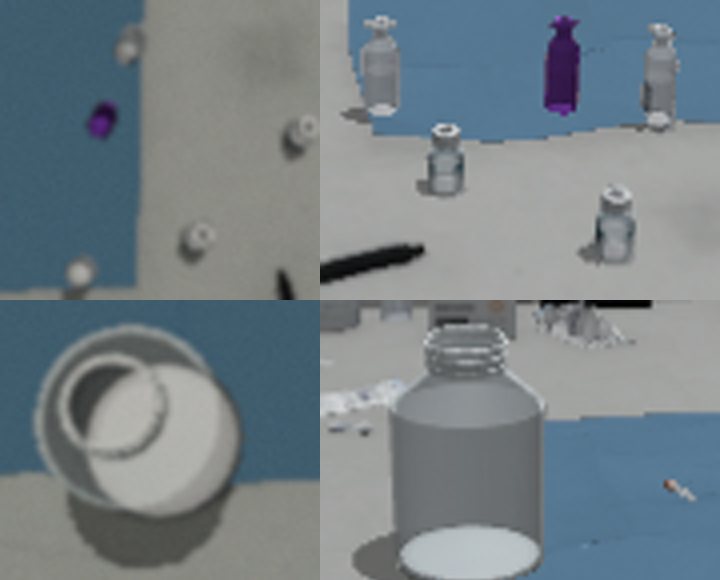

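```bash
python3 - <<'E'
from h import *
r=lambda p:np.round(p,4).tolist()
def tri(n,us,zs,ut,zt):
    p=plane("side",*us,zs);q=plane("top",*ut,zt);print(n,"side",r(p),"top",r(q), round(np.hypot(*q[:2]),3))
tri("A",(230.7,251.4),0,(284.5,232),.058)
tri("B",(298.7,254.2),0,(296.8,176),.058)
tri("P",(275.2,251.4),0,(290.3,194.5),.03)
tri("V1",(246,271.5),0,(314.9,223.7),.036)
tri("V2",(288.5,288.5),0,(341.2,196.4),.036)
tri("J",((463-320)/4+190-.4,145+(335-300)/4-.4),.17,(177.4,216.1),.17)
tri("Jbase",((470-320)/4+190-.4,145+(552-300)/4-.4),.01,(150+164/4-.4,190+140/4-.4),.01)
E
```

```text
A side [0.4691, 0.0588, 0.0] top [0.4665, 0.0487, 0.058] 0.469
B side [0.6219, 0.0193, 0.0] top [0.613, 0.0149, 0.058] 0.613
P side [0.5713, 0.0412, 0.0] top [0.5693, 0.0298, 0.03] 0.57
V1 side [0.4906, -0.0301, 0.0] top [0.4907, -0.0327, 0.036] 0.492
V2 side [0.5633, -0.1042, 0.0] top [0.5637, -0.1047, 0.036] 0.573
J side [0.4865, 0.3024, 0.17] top [0.4892, 0.2964, 0.17] 0.572
Jbase side [0.4876, 0.2931, 0.01] top [0.4897, 0.2957, 0.01] 0.572
```

```bash
python3 - <<'E'
from h import *
r=lambda p:np.round(p,4).tolist()
Q=lambda x,y:((x-320)/4+215-.4,y/4+225-.4)
for n,t,b in(("A",Q(381,20),Q(383,114)),("P",Q(564,21),Q(562,113)),("B",Q(661,28),Q(657,127)),("V1",Q(445,128),Q(445,193)),("V2",Q(616,190),Q(615,262))):
    print(n,"tab",r(plane("side",*t,.061 if n[0]!="V" else .036)),"near base edge",r(plane("side",*b,0)))
# dominant-line check: candidates
for n,p in(("A",(.4668,.0505)),("B",(.615,.0155))):
  for z in(0,.03,.061): print(n,z,"side",r(proj("side",(*p,z))),"top",r(proj("top",(*p,z))))
E
python3 - <<'E'
import cv2,numpy as np
a=cv2.imread("pics/side0.png");b=cv2.imread("pics/top0.png")
z=lambda i,x,y,w,h,s:cv2.resize(i[y:y+h,x:x+w],None,fx=s,fy=s,interpolation=cv2.INTER_NEAREST)
cv2.imwrite("pics/z1.png",np.vstack([np.hstack([z(b,274,222,24,22,14),z(b,286,165,24,22,14)]),np.hstack([z(a,219,225,24,21,14)[:0],z(a,219,225,24,21,14)[:0]])]))
E
```

```text
A tab [0.4671, 0.0505, 0.061] near base edge [0.4673, 0.0512, 0.0]
P tab [0.5681, 0.0324, 0.061] near base edge [0.5695, 0.0348, 0.0]
B tab [0.6195, 0.0148, 0.061] near base edge [0.6194, 0.01, 0.0]
V1 tab [0.4904, -0.0291, 0.036] near base edge [0.4895, -0.035, 0.0]
V2 tab [0.5627, -0.1005, 0.036] near base edge [0.5616, -0.1092, 0.0]
A 0 side [230.16, 253.2742] top [282.0912, 234.0656]
A 0.03 side [229.9375, 241.8166] top [282.9374, 232.968]
A 0.061 side [229.7073, 229.6165] top [283.8704, 231.7577]
B 0 side [296.2996, 255.306] top [294.1862, 180.6451]
B 0.03 side [297.0387, 243.8358] top [295.3755, 177.937]
B 0.061 side [297.8178, 231.6202] top [296.6836, 174.958]
```

View pics/z1.png

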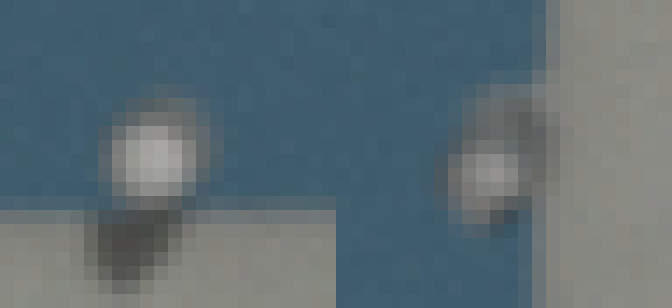

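The two views disagree by about 5–8 mm in y for ampoule A and agree in x. I'll set the jaws along y, so closing absorbs that error, and check with pictures before and after the grasp.

```bash
python3 - <<'E'
from h import *
O=[np.pi,0,-np.pi/2]
p=[.468,.051]
env.movep([*p,.13],O);print(env.read_t())
env.movel([*p,.023],vel=.12)
cv2.imwrite("pics/s1.png",env.snapshot("side"))
env.close(25);print(env.read_grip_width(),env.read_t(),env.read_ee_pos())
s=env.snapshot("side")
env.movel([*p,.15],vel=.15);print(env.read_grip_width(),env.read_t(),env.read_ee_pos())
s2=env.snapshot("side");
z=lambda i,x,y,w,h,s:cv2.resize(i[y:y+h,x:x+w],None,fx=s,fy=s,interpolation=cv2.INTER_CUBIC)
a=cv2.imread("pics/s1.png")
cv2.imwrite("pics/g1.png",np.hstack([z(a,195,200,70,80,3.7),z(s,195,200,70,80,3.7),z(s2,195,150,70,80,3.7)]))
print(proj("side",(*p,.03)))
E
```

```text
2.2333
0.0008650501431283427 4.0917 [0.47009797 0.05065618 0.0244374 ]
0.005732336132426594 5.1417 [0.46721508 0.05104346 0.14911688]
(np.float64(230.43587150230445), np.float64(241.66988381362052))
```

View pics/g1.png

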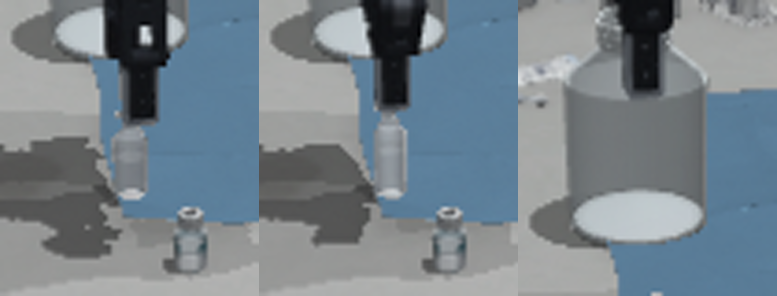

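```bash
python3 - <<'E'
from h import *
print(env.read_ee_pos(),env.read_orientation(),env.read_qpos())
print(proj("side",(.470,.0507,.0244)),proj("side",(.467,.051,.149)))
for y in(.051,.075,.1): print(y,proj("side",(.470,y,.0244)))
print(plane("side",229.3,229,.0244),plane("side",229.6,175.7,.149),plane("side",232.5,232,.037))
t=env.snapshot("top");s=env.snapshot("side")
print(proj("top",(.467,.051,.149)))
z=lambda i,x,y,w,h,s:cv2.resize(i[y:y+h,x:x+w],None,fx=s,fy=s,interpolation=cv2.INTER_CUBIC)
cv2.imwrite("pics/g2.png",np.hstack([z(t,220,160,100,120,4),z(s,180,90,100,120,4)]))
E
```

```text
[0.46708439 0.05101997 0.1489484 ] [ 3.13953436e+00  7.28318678e-05 -1.57084017e+00] [-4.84701063e-02  2.18589185e-01 -4.60938558e-01  8.93327993e-01
 -2.68902385e-05  3.09316634e+00]
(np.float64(231.36448455077763), np.float64(243.825747074545)) (np.float64(229.1212668608357), np.float64(192.82195307364452))
0.051 (np.float64(231.34809091178133), np.float64(243.76244619027239))
0.075 (np.float64(230.07125090405057), np.float64(238.82914451017885))
0.1 (np.float64(228.810287099146), np.float64(233.951309879118))
[0.47430563 0.12606774 0.0244    ] [0.48195517 0.1673018  0.149     ] [0.47709506 0.08434312 0.037     ]
(np.float64(286.6812420252639), np.float64(227.73634763883905))
```

View pics/g2.png

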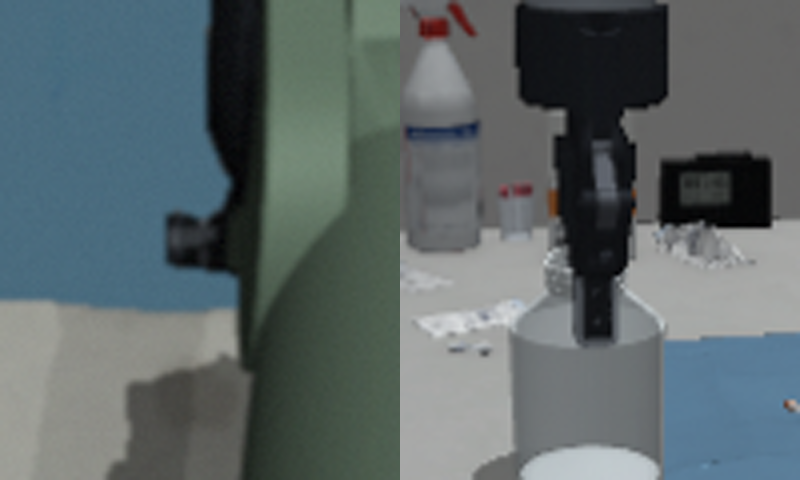

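Side view: the shut fingertips are at about (230,176), where the TCP reading projects to (229,193). The fingers look about 38 mm higher than reported, and ampoule A was not touched. I'll probe the bare table to settle it.

```bash
python3 - <<'E'
from h import *
p=[.395,.051]
env.movel([*p,.06],vel=.2)
print(env.read_wrist_force(),env.read_grip_width())
print(env.movel([*p,-.03],vel=.04,threshold=4),env.read_ee_pos(),env.read_wrist_force())
s=env.snapshot("side");e=env.read_ee_pos();print(proj("side",e),proj("side",(e[0],e[1],0)))
env.movel([*p,.06],vel=.2);print(env.read_t())
cv2.imwrite("pics/g3.png",cv2.resize(s[120:280,150:320],None,fx=4,fy=3.7,interpolation=cv2.INTER_CUBIC))
E
```

```text
[ 0.37231626  0.19854972 -0.35378911] -0.0033647224259055176
False [ 0.39511913  0.05097628 -0.02989223] [ 0.65554175  0.08264077 -0.29738452]
(np.float64(199.47128568684394), np.float64(266.99640777037234)) (np.float64(198.7938380377375), np.float64(255.80525128720492))
9.075
```

View pics/g3.png

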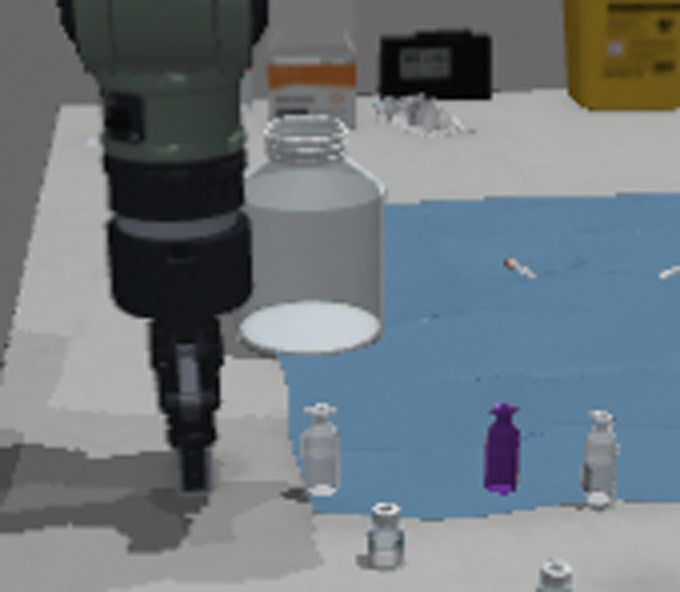

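The reading went to −0.030 with no contact, so the reported TCP z has an offset of roughly 0.039 m. Contact will give the exact value.

```bash
python3 - <<'E'
from h import *
p=[.395,.051]
env.movel([*p,-.027],vel=.25)
print(env.movel([*p,-.06],vel=.03,threshold=4),env.read_ee_pos(),env.read_wrist_force())
s=env.snapshot("side")
env.movel([*p,.03],vel=.25);print(env.read_t(),env.read_wrist_force())
cv2.imwrite("pics/s4.png",s)
g=cv2.cvtColor(s,cv2.COLOR_BGR2GRAY)
print(g[240:270,197:201].mean(1).round().astype(int).tolist())
print(proj("side",(.395,.051,0)),proj("side",(.395,.04,0)))
E
```

```text
True [ 0.39571732  0.05096815 -0.03808439] [-1.92203653 -0.11971346 10.13438494]
10.6167 [-0.56255978 -0.98956524 -0.01238068]
[22, 32, 22, 19, 20, 24, 20, 19, 21, 20, 20, 22, 24, 20, 21, 37, 80, 78, 96, 128, 100, 100, 106, 118, 122, 133, 135, 144, 153, 152]
(np.float64(198.73776294924355), np.float64(255.81061346136738)) (np.float64(198.95026652825723), np.float64(258.31342795424484))
```

```bash
cat >> h.py <<'E'
ZO=.038
O=[np.pi,0,-np.pi/2]
def L(x,y,z,v=.15,**k): return env.movel([x,y,z-ZO],vel=v,**k)
def P(x,y,z,o=O): env.movep([x,y,z-ZO],o)
zm=lambda i,x,y,w,h,s:cv2.resize(i[y:y+h,x:x+w],None,fx=s,fy=s,interpolation=cv2.INTER_CUBIC)
E
python3 - <<'E'
from h import *
p=[.468,.051]
env.open_gripper()
L(.395,.051,.14,.25);L(*p,.14,.2);L(*p,.024,.15)
s1=env.snapshot("side")
env.close(25);print(env.read_grip_width(),env.read_t(),env.read_ee_pos())
s=env.snapshot("side")
L(*p,.26,.2);print(env.read_grip_width(),env.read_t(),env.read_ee_pos())
s2=env.snapshot("side");t2=env.snapshot("top")
cv2.imwrite("pics/g5.png",np.vstack([np.hstack([zm(s1,185,200,95,80,4),zm(s,185,200,95,80,4)]),np.hstack([zm(s2,185,100,95,70,4),zm(t2,240,190,95,70,4)])]))
E
```

```text
0.20871204681652192 13.95 [ 0.46810519  0.05098439 -0.01381854]
0.20810714437533456 15.3333 [0.46720653 0.05102891 0.22097006]
```

View pics/g5.png

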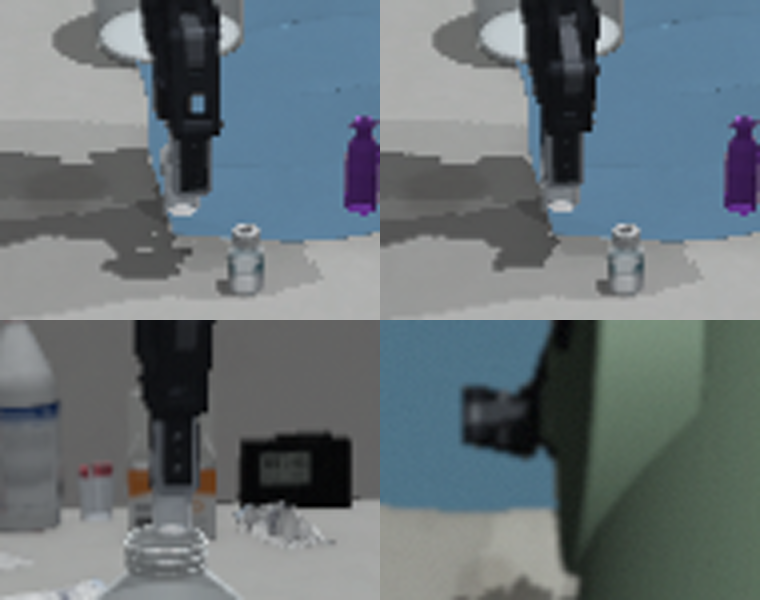

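The ampoule is held (width 0.208, about 18 mm) and hangs below the tips. Next is the jar: I'll hover just above the rim and check.

```bash
python3 - <<'E'
from h import *
j=[.4885,.2985]
P(*j,.27);L(*j,.205,.15)
print(env.read_grip_width(),env.read_t(),env.read_ee_pos())
s2=env.snapshot("side");t2=env.snapshot("top")
print(proj("side",(*j,.18)),proj("side",(*j,.17)),proj("top",(*j,.18)))
cv2.imwrite("pics/g6.png",np.hstack([zm(s2,180,110,95,110,4),zm(t2,140,160,95,110,4)]))
E
```

```text
0.21051876447755843 20.7917 [0.48873538 0.29858621 0.16746092]
(np.float64(226.15073988645696), np.float64(150.15240692418558)) (np.float64(226.2114743889536), np.float64(153.67662254426108)) (np.float64(175.45995458608598), np.float64(215.76716564459434))
```

View pics/g6.png

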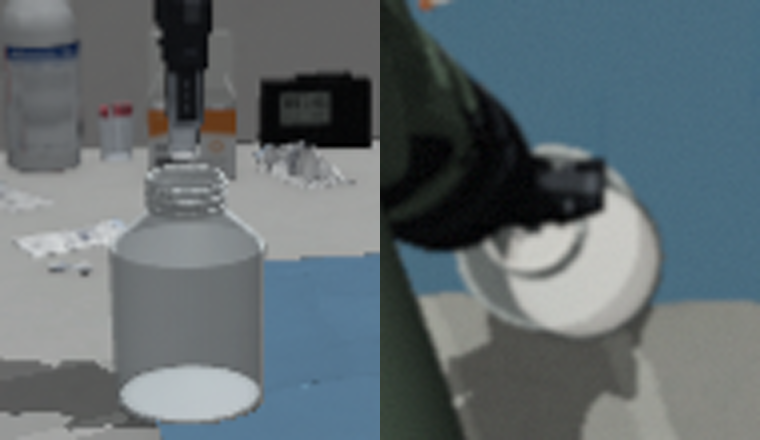

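The side view shows the ampoule bottom at about (226,150), centred over the rim at (226.5,153). Lowering now and releasing.

```bash
python3 - <<'E'
from h import *
j=[.4885,.2985]
print(L(*j,.178,.08,threshold=5),env.read_ee_pos(),env.read_wrist_force())
env.open_gripper();env.pause(.3);L(*j,.27,.25)
print(env.read_t(),env.read_grip_width(),env.read_qpos().round(2))
s2=env.snapshot("side");t2=env.snapshot("top")
for y in(1,-1):
  q=env.solve_ik([.620,.0135,.14-ZO],[np.pi,0,y*np.pi/2]);print(y,None if q is None else np.round(q,2))
cv2.imwrite("pics/g7.png",np.hstack([zm(s2,180,110,95,110,4),zm(t2,140,160,95,110,4)]))
E
```

```text
False [0.48841832 0.29845687 0.13998253] [-0.58391196 -0.31595161  0.19632491]
22.8583 1.0035421258248347 [ 0.42  0.35 -0.06  1.16 -0.   -2.72]
1 [-0.1   0.52 -0.13  0.92  0.   -0.1 ]
-1 [-0.1   0.52 -0.13  0.92  0.    3.04]
```

View pics/g7.png

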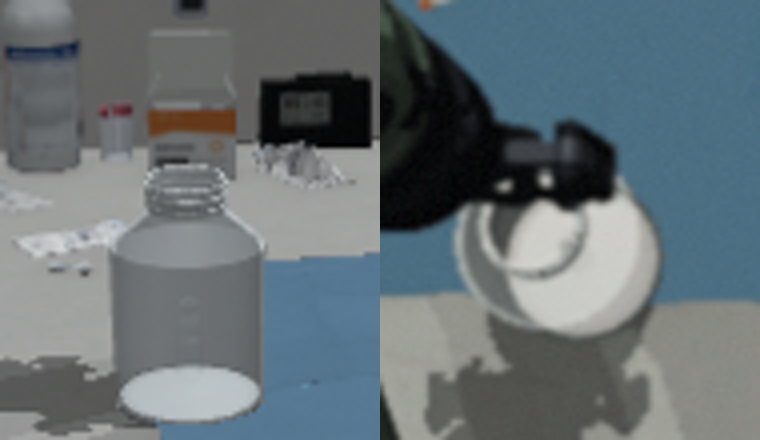

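Ampoule 1 shows faintly inside the jar at about side pixel (227,190), and the jar is undisturbed. Now ampoule B.

```bash
python3 - <<'E'
from h import *
p=[.620,.0145];O2=[np.pi,0,np.pi/2]
P(*p,.15,O2);print(env.read_t());L(*p,.024,.15)
s1=env.snapshot("side")
env.close(25);print(env.read_grip_width(),env.read_t(),env.read_ee_pos(),env.read_wrist_force())
s=env.snapshot("side")
if env.read_grip_width()>.1:
    L(*p,.26,.25);print(env.read_grip_width(),env.read_t(),env.read_ee_pos())
s2=env.snapshot("side")
cv2.imwrite("pics/g8.png",np.vstack([np.hstack([zm(s1,240,200,95,80,4),zm(s,240,200,95,80,4)]),np.hstack([zm(s2,240,100,95,70,4),zm(s2,225,220,95,70,4)])]))
E
```

```text
25.2
0.20637279066345698 26.8583 [ 0.62007005  0.01449277 -0.01385205] [-0.23806508  0.18562625  1.52783898]
0.21117606064946037 28.0 [0.61906445 0.01455659 0.22045836]
```

View pics/g8.png

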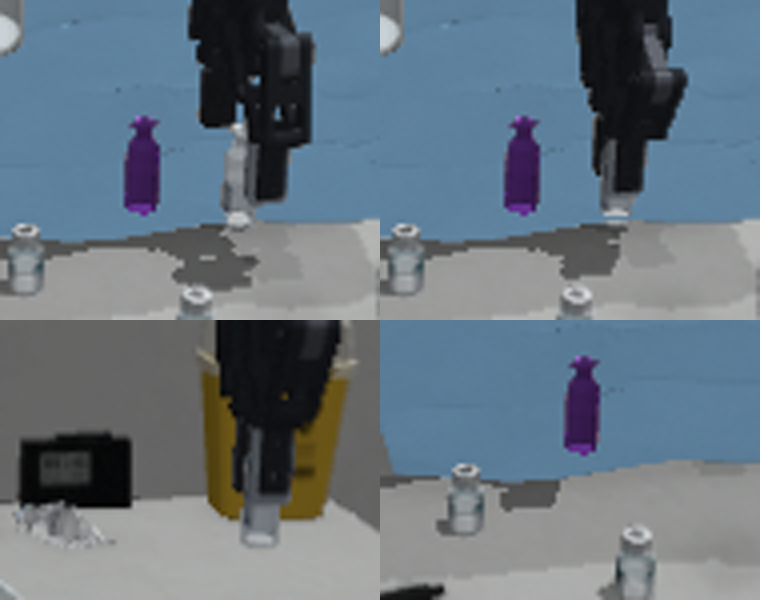

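Ampoule 2 is held and lifted, with the purple ampoule and both vials undisturbed. Over to the jar for the drop.

```bash
python3 - <<'E'
from h import *
j=[.4885,.2985];O2=[np.pi,0,np.pi/2]
P(*j,.27,O2);print(env.read_t(),env.read_grip_width());L(*j,.205,.15)
s1=env.snapshot("side")
print(L(*j,.178,.08,threshold=5),env.read_ee_pos(),env.read_wrist_force())
env.open_gripper();env.pause(.3);L(*j,.30,.25)
P(.40,.05,.33,O2)
print(env.read_t(),env.read_grip_width())
s2=env.snapshot("side");t2=env.snapshot("top")
a=np.hstack([zm(s1,180,110,60,110,4),zm(s2,180,110,65,110,4),zm(t2,150,180,75,110,4)])
cv2.imwrite("pics/g9.png",a)
b0=cv2.imread("pics/side0.png")
d=cv2.absdiff(s2,b0).max(2)
print("vial diffs",d[255:300,238:300].max(),"rim",d[148:180,212:244].max())
E
```

```text
29.2417 0.2078466529822186
False [0.48844589 0.29852499 0.14009529] [ 0.48702442 -0.07143663 -0.1165711 ]
33.0 0.9984708561282172
vial diffs 66 rim 2
```

View pics/g9.png

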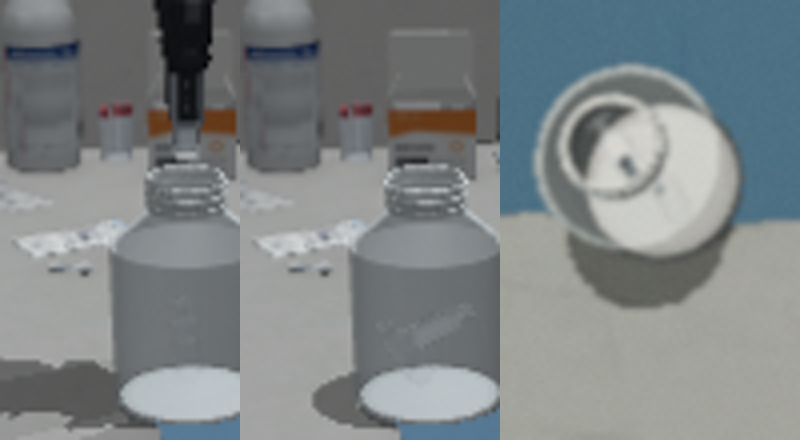

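```bash
python3 - <<'E'
from h import *
s=env.snapshot("side");b=cv2.imread("pics/side0.png")
for n,(x,y) in {"V1":(238,254),"V2":(280,270)}.items():
    r=cv2.matchTemplate(s[y-8:y+32,x-8:x+26],b[y:y+24,x:x+18],cv2.TM_CCOEFF_NORMED);print(n,cv2.minMaxLoc(r)[1::2])
print("jar interior diff rows",np.where((cv2.absdiff(s,b).max(2)[150:215,208:246]>6).any(1))[0][[0,-1]]+150)
print(env.read_wrist_force(),env.read_t())
env.close_job()
E
```

```text
V1 (0.9822338819503784, (8, 8))
V2 (0.9997861981391907, (8, 8))
jar interior diff rows [186 205]
[-0.32579646 -0.37698077  0.38487201] 33.15
the job is handed in; nothing more can be done
```

I dropped both ampoules through the jar's neck, one after the other, and handed the job in at about 33 s of the 54 s allowed. No verdict was reported.

- **Failed first grasp:** My first grasp of ampoule 1 closed on air above it. The reported TCP height was about 38 mm lower than where the fingertips really were. I confirmed this by touching bare table, then corrected every later move for it.
- **Camera disagreement:** The two cameras disagreed by 5–10 mm in y on the ampoules and the jar. I closed the jaws along y, so they took up that error, and both later grasps held at about 18 mm. For the jar I used the average of the two views.
- **Jar:** In the last side picture the jar rim matched the starting picture almost exactly (largest difference 2 of 255 grey levels).
- **Vials:** Both vials matched with zero pixel shift, and the purple ampoule had not moved when last seen, after the second lift.
- **Ampoules:** Everything that changed inside the jar lies in image rows 186–205, about 80 mm or more below the rim. One ampoule is clearly seen leaning. The other is only partly visible through the milky plastic, though it was seen inside after the first drop.
- **Robot:** The gripper was empty, open and clear of everything.

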